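# Zero the scale touch-free and record it

### The arm

A 6-joint arm with a two-finger parallel gripper is mounted at the origin on the work surface. World frame = base frame: x ahead of the robot, y to its left, z up, the work surface at z = 0. Lengths are in m, angles in degrees, forces in N, time in s.
With the tool pointing down it reaches from about 0.4 to 0.825 m from the base axis. Payload 7 kg.
Tool frame: the origin (TCP) lies between the finger pads; the fingertips stand 22 mm ahead of it and the grasp point (between the pads) lies 3 mm ahead of it; z points along the fingers, y is the line along which they close (so a half turn about z gives the same grasp; the last joint's range is limited). The gripper opens to 88 mm and grips with 3 to 60 N. Pads are 19 mm wide; open, the fingers measure 130 mm over their backs; the gripper's body (78 mm by 193 mm) begins 47 mm behind the grasp point.
Start: joints at [89.903, 20.546, 0.682, 0, -70.136, -16.507], TCP at [0.193, 0.647, 0.249] pointing down, gripper open.
Joint ranges: [-176.03, 176.03], [-82.01, 121.73], [-58.28, 71.71], [-173.87, 95.51], [-174.79, -0.11], [-173.66, 173.66]. Speed limits (degrees/s): [136.94, 136.94, 172.46, 180, 180, 180].

### API

Orientations are given as [roll, pitch, yaw] about the fixed x, y, z axes, in that order (R = Rz(yaw) Ry(pitch) Rx(roll)).
In Python, from plant import ctrl gives the robot as it stands.
- The arm moves only by the tool apply_moves, never from a script. Its argument "targets" is a list of rows, each an object with "travel": the shift along the tool's x, y, z in mm, a list of three; "roll": the turn about the tool's z in degrees; "jaw": the finger opening in mm, from 0 to 87.6. In form: [{"travel": [tx, ty, tz], "roll": roll, "jaw": jaw}, ...]. A call has 1 to 10 rows; each row shifts and turns the commanded pose from where the row before left it, along the tool's axes as they then stand; what a row does not reach is not made up. A row lasts 1/10 s, in which the tool goes at most 50 mm and 8.59 degrees, less where a joint would pass 70% of its speed; a pose out of reach is approached as far as the arm can. A call with a gripper value outside its range is refused whole. The fingers move at their own pace and stop on an object; the grip force is fixed at half the most. Time passes only in rows, so rows that do not move let the fingers close. It gives the time, the measured TCP pose, the force, the opening and the grip force at its end, in the units of the state.
- ctrl.get_obs(): the state, without advancing time (a new reading comes with each control period).
- ctrl.snapshot(name): name is "scene" or "top" or "wrist"; returns the picture (384x512x3 uint8, red, green, blue); there is no depth.
- ctrl.calibration(name): a dict with "K" (3x3 intrinsics, pixels), "extrinsics" (4x4, takes a point from camera to world coordinates); the wrist camera has in their place "hand_eye" (4x4, takes a point from camera to tool coordinates, whose origin is the TCP and whose axes are the flange's). Camera axes: x right, y down, z forward; pixel columns grow to the right and rows downward; lengths in m; the calibration is good to about 2 mm. A picture is of the moment at which its call begins: read the wrist's pose just before it. calibration takes no time and is no camera call.
- ctrl.close_job(): hands the job in; it is judged then, once.
The state is a dict: "clock": time; "joint_pos": joint angles; "qvel": joint speeds; "tau": joint torques, N m; "tool_pos": TCP position; "orientation": TCP orientation; "force": force on the tool from outside, world axes, zero at the start; "moment": the same for the moment, N m; "opening": finger opening in m; "gripper_force": force on a finger pad.
Only numpy, scipy, OpenCV 4.12 (cv2) and the standard library are available. Lean on these libraries where they do the work, as an engineer would, in place of code of your own. Each camera call takes 0.05 s, during which the arm holds its last target. There are 200 camera calls.

### The job

Zero the bench scale with its empty tub on it, touch-free: point the fingertips down at the round sensor window on the scale's console, about 2 cm above its middle, and stay there for at least two seconds without touching the scale or the tub and without pointing at the square window. Then press the large key of the data recorder fully down with the fingertips, let it spring back and finish clear of everything. Nothing is picked up; leave the small key and all the jars and tools on the bench where they are.

Things in the scene. Friction and masses are not known exactly. Their poses are not given: they have to be found in the camera images.
- scale: White bench scale, fixed, 300 mm (its x) by 230 mm (its y). Origin on the table under the console's middle; x axis from the console towards the platter, z up. The level grey console deck (x from -53 to 37 mm, 60 mm high) carries a round black window at y = +70 mm, a square black window at y = -70 mm, and a display between them. The steel platter (x from 45 to 235 mm) is 85 mm high. The scale may stand left or right of the recorder, and is turned up to 0.3 rad.
- round_window (a point): Centre of the round black sensor window, 34 mm across in a thin white rim, flush in the console deck 60 mm above the table, facing straight up. It is touchless: it reacts to fingertips held roughly 5 to 40 mm above it, within its outline.
- square_window (a point): Centre of the square black sensor window, 30 mm wide with a thin white rim, on the same deck 140 mm from the round one. Not to be pointed at (another function).
- tub: Empty white open plastic tub, 80 mm across, 48 mm high, loose, standing on the platter. Origin at the centre of its underside; z up.
- recorder: Grey data recorder, a fixed low box 100 mm (its x) by 150 mm (its y), 40 mm high, with a large and a small round push key of the same grey on top, in black housings. Origin on the table under its middle; z up.
- large_key_top (a point): Middle of the top face of the large key, 32 mm across; moves down with it. Pressed straight down.
- large_key (a joint): Travel of the large key in m: 0 up, 0.006 fully down. A spring returns it; fully down takes about 5 N.
- small_key_top (a point): Middle of the top face of the small key, 18 mm across, 80 mm from the large one. Not to be pressed.
- small_key (a joint): Travel of the small key in m: 0 up, 0.006 fully down; same spring.
- jar_a_mid (a point): Sample jar with lid, 50 mm across, 75 mm high, loose on the table behind the recorder. Point on its axis 8 mm above the table.
- jar_b_mid (a point): Smaller sample jar, 44 mm across, 60 mm high, loose, beside the recorder. Point on its axis 8 mm above the table.
- weight_mid (a point): Steel calibration weight with a knob, 36 mm across, 54 mm high, loose, beside the scale's console. Point on its axis 8 mm above the table.
- dish_mid (a point): Flat white dish, 70 mm across, 16 mm high, loose, near the robot. Its centre.
- spatula_mid (a point): Steel spatula, 130 mm long, lying loose in front of the recorder. Point on it 8 mm above its underside.

How it is judged (in metres and radians):
On the way, in this order (a step that is already met when the one before it is completed fails the run):
1. the fingertips stay just above the round window for a while (horizontal distance between the grasp point and round_window below 0.018 m and z of the grasp point in the frame of round_window between 0.023 and 0.062 m), for 1.6 s.
2. the large key is pressed down (value of joint large_key above 0.0045 m), for 0.05 s.
At the end, for the whole second after the job is handed in: Both keys are up (within 1.5 mm), the tub stands upright and at rest on the platter within 8 mm of its start, and each jar, the weight, dish and spatula is within 15 mm of its start (value of joint each of large_key, small_key below 0.0015 m and distance of tub from where it was at the start of the episode below 0.008 m and angle between tub's own z axis and vertical below 0.1 rad and linear speed of tub below 0.02 m/s and distance of each of jar_a_mid, jar_b_mid, weight_mid, dish_mid, spatula_mid from where it was at the start of the episode below 0.015 m); the robot touches nothing.
It fails at once if the scale is touched (contact force between any of the fingers, the arm and scale above 0.3 N).
It fails at once if the tub is touched or shifted (contact force between any of the fingers, the arm and tub above 0.3 N or distance of tub from where it was at the start of the episode above 0.008 m).
It fails at once if the square window is pointed at (horizontal distance between the grasp point and square_window below 0.018 m and z of the grasp point in the frame of square_window between 0 and 0.062 m).
It fails at once if the small key is pressed (value of joint small_key above 0.003 m).
It fails at once if a jar, the weight, dish or spatula is moved more than 15 mm or lifted (distance of any of jar_a_mid, jar_b_mid, weight_mid, dish_mid, spatula_mid from where it was at the start of the episode above 0.015 m).
It also fails if it takes over 48 s, if anything falls off the work surface, if the arm or the gripper's body presses on something with over 40 N, if the wrist force passes 120 N, or if a joint passes its speed limit or range.

## Working session

There is one attempt and no reset: what is moved stays moved. The work goes in short steps, Python scripts to look and compute and a tool call to move; the robot and the scene stay as the last step left them, time stands still between calls to the robot, and variables do not carry over. Pictures are saved under pics/ and viewed, at most 10 in all, crops included, and the job is handed in when it is done.

Besides the shell and the picture viewer there is one more tool, called after "Emit:" by a JSON object that holds its "fn" and its "kwargs", one argument or row to a line. apply_moves: Moves the arm, as the interface text tells. Its arguments: {"type":"object","properties":{"targets":{"type":"array","items":{"type":"object","properties":{"travel":{"type":"array","items":{"type":"number"}},"roll":{"type":"number"},"jaw":{"type":"number"}}}}},"required":["targets"]}

```bash
mkdir -p pics
python3 - <<'E'
from plant import ctrl
import cv2,numpy as np
o=ctrl.get_obs();print(o['clock'],o['tool_pos'],o['orientation'],o['opening'])
for n in("top","scene"):
    cv2.imwrite(f'pics/{n}0.png',ctrl.snapshot(n)[...,::-1]);c=ctrl.calibration(n);print(n,c['K'],c['extrinsics'])
print(ctrl.calibration('wrist'))
E
```

```text
0.0 [0.19279213 0.64641772 0.24765149] [ 1.79907829e+02 -7.92982586e-03 -1.66117755e+01] 0.08791852876006889
top [[484.67378207   0.         253.13810443]
 [  0.         484.67378207 182.46773582]
 [  0.           0.           1.        ]] [[ 0.01327026 -0.98993742  0.14088226  0.37586538]
 [-0.99990265 -0.01253019  0.00613887  0.02414024]
 [-0.00431181 -0.14095001 -0.99000732  1.15845665]
 [ 0.          0.          0.          1.        ]]
scene [[382.46115538   0.         258.34163648]
 [  0.         382.46115538 194.64963681]
 [  0.           0.           1.        ]] [[-0.0693373   0.54752627 -0.83391086  1.30807035]
 [ 0.99734457  0.0193815  -0.07020091  0.11059701]
 [-0.0222744  -0.83656401 -0.54741621  0.59157373]
 [ 0.          0.          0.          1.        ]]
{'K': array([[294.90989968,   0.        , 258.63414029],
       [  0.        , 294.90989968, 190.42637135],
       [  0.        ,   0.        ,   1.        ]]), 'hand_eye': array([[ 1.41043488e-04, -9.55076515e-01, -2.96359293e-01,
         8.09473125e-02],
       [ 9.99999981e-01,  1.73706300e-04, -8.38823762e-05,
        -3.40729881e-04],
       [ 1.31593564e-04, -2.96359276e-01,  9.55076522e-01,
        -1.36963057e-01],
       [ 0.00000000e+00,  0.00000000e+00,  0.00000000e+00,
         1.00000000e+00]])}
```

View pics/top0.png

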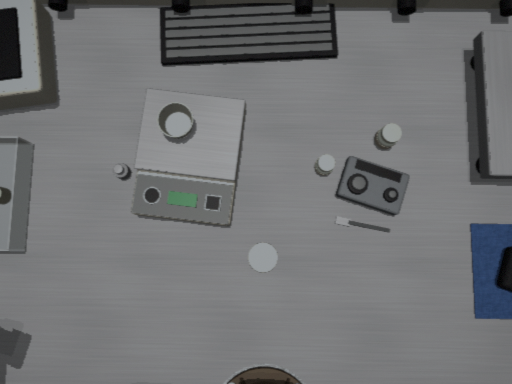

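View pics/scene0.png

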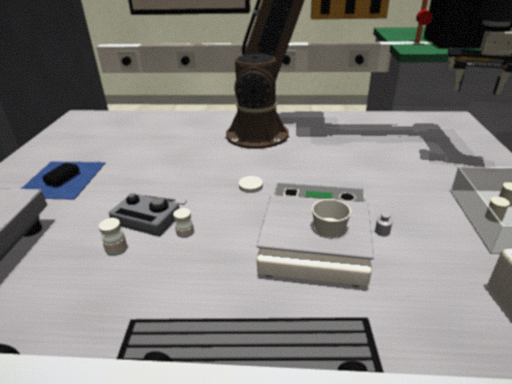

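The top view shows the scale on the left, with the round window near (152,195) and the square one near (213,203). The recorder is on the right, with the large key near (357,184) and the small one near (391,195). The dish is near (263,257). Next I refine these positions.

```bash
cat > h.py <<'E'
from plant import ctrl
import cv2,numpy as np
from scipy.spatial.transform import Rotation as R
def campose(n,o=None):
    c=ctrl.calibration(n)
    if n!='wrist': return c['K'],c['extrinsics']
    T=np.eye(4);T[:3,:3]=R.from_euler('xyz',o['orientation'],degrees=True).as_matrix();T[:3,3]=o['tool_pos']
    return c['K'],T@c['hand_eye']
def ray(K,E,p,z):
    d=E[:3,:3]@np.linalg.inv(K)@[p[0],p[1],1];return E[:3,3]+d*(z-E[2,3])/d[2]
def proj(K,E,P):
    q=K@(E[:3,:3].T@(np.array(P)-E[:3,3]));return q[:2]/q[2]
def blobs(g,box,thr,amin=20):
    x0,y0,x1,y1=box;m=(g[y0:y1,x0:x1]<thr).astype(np.uint8)
    n,l,s,c=cv2.connectedComponentsWithStats(m)
    return [(np.round(c[i]+[x0,y0],1),s[i,2:5]) for i in range(1,n) if s[i,4]>=amin]
def toolshift(o,P): # world target TCP -> tool-frame mm
    r=R.from_euler('xyz',o['orientation'],degrees=True).as_matrix();return r.T@(np.array(P)-o['tool_pos'])*1000
E
python3 - <<'E'
from h import *
g=cv2.imread('pics/top0.png',0);K,E=campose('top')
for b in blobs(g,(138,180,228,218),60): print(b,ray(K,E,b[0],.06))
for b in blobs(g,(335,155,412,216),45,10): print(b,ray(K,E,b[0],.04))
for n,p in dict(large=(357,184),small=(391,195)).items():print(n,ray(K,E,p,.05))
print('dish',ray(K,E,(263,257),.016),'wt',ray(K,E,(120,172),.03),'jarb',ray(K,E,(326,163),.06),'spat',ray(K,E,(337,221),.005),ray(K,E,(390,230),.005))
im=cv2.imread('pics/top0.png');cv2.imwrite('pics/crop1.png',cv2.resize(im[145:240,310:420],None,fx=6,fy=6,interpolation=2))
E
```

```text
(array([151.4, 194.9]), array([ 14,  13, 132], dtype=int32)) [0.50057402 0.26282374 0.06      ]
(array([212.3, 202.5]), array([ 12,  12, 121], dtype=int32)) [0.48494041 0.12330971 0.06      ]
(array([378. , 170.4]), array([ 45,  22, 369], dtype=int32)) [ 0.56719847 -0.26027838  0.04      ]
(array([355.5, 185. ]), array([ 20,  20, 141], dtype=int32)) [ 0.53208973 -0.20718977  0.04      ]
(array([389.1, 195. ]), array([ 15,  14, 109], dtype=int32)) [ 0.5096581  -0.28466458  0.04      ]
(array([363.7, 204.2]), array([ 58,  21, 101], dtype=int32)) [ 0.48747617 -0.22540627  0.04      ]
large [ 0.53306589 -0.20861676  0.05      ]
small [ 0.50851758 -0.28626566  0.05      ]
dish [0.36335588 0.00592283 0.016     ] wt [0.55744016 0.34590164 0.03      ] jarb [ 0.57954356 -0.13608488  0.06      ] spat [ 0.4500913  -0.16910957  0.005     ] [ 0.43043185 -0.29426964  0.005     ]
```

View pics/crop1.png

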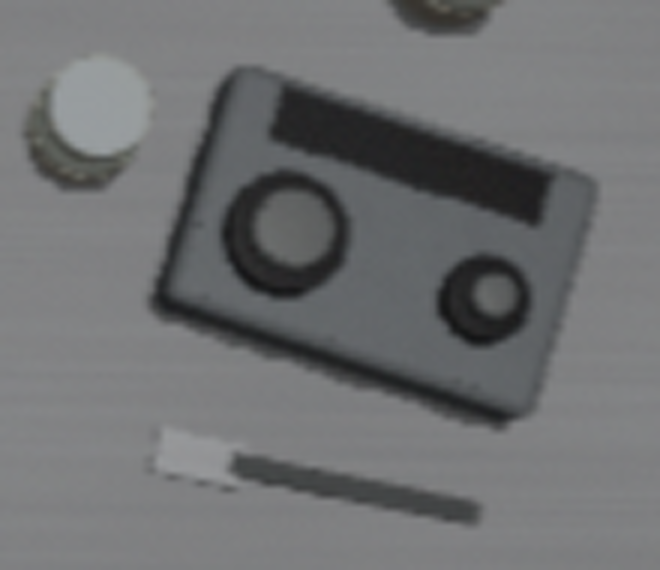

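The window spacing comes out at 140.4 mm, which matches. The crop shows the key tops as light discs in black housings. I'll close the jaw and move over the round window at height.

Emit:
{"fn": "apply_moves", "kwargs": {
  "targets": [
    {"travel": [25, 17.5, 0], "roll": 0, "jaw": 0},
    {"travel": [25, 17.5, 0], "roll": 0, "jaw": 0},
    {"travel": [25, 17.5, 0], "roll": 0, "jaw": 0},
    {"travel": [25, 17.5, 0], "roll": 0, "jaw": 0},
    {"travel": [25, 17.5, 0], "roll": 0, "jaw": 0},
    {"travel": [25, 17.5, 0], "roll": 0, "jaw": 0},
    {"travel": [25, 17.5, 0], "roll": 0, "jaw": 0},
    {"travel": [25, 17.5, 0], "roll": 0, "jaw": 0},
    {"travel": [25, 17.5, 0], "roll": 0, "jaw": 0},
    {"travel": [25, 17.5, 0], "roll": 0, "jaw": 0}
  ]
}}

```text
clock: 1.1
tool_pos: [0.3829, 0.4065, 0.2483]
orientation: [180.0, 0.0, -16.6]
force: [-0.5, 0.3, 0.7]
opening: 0.0132
gripper_force: 0.0
```

Emit:
{"fn": "apply_moves", "kwargs": {
  "targets": [
    {"travel": [25, 17.5, 0], "roll": 0, "jaw": 0},
    {"travel": [25, 17.5, 0], "roll": 0, "jaw": 0},
    {"travel": [25, 17.5, 0], "roll": 0, "jaw": 0},
    {"travel": [25, 17.5, 0], "roll": 0, "jaw": 0},
    {"travel": [25, 17.5, 0], "roll": 0, "jaw": 0},
    {"travel": [30, 17, 0], "roll": 0, "jaw": 0},
    {"travel": [0, 0, 0], "roll": 0, "jaw": 0},
    {"travel": [0, 0, 0], "roll": 0, "jaw": 0}
  ]
}}

```text
clock: 1.9
tool_pos: [0.5013, 0.2625, 0.2481]
orientation: [180.0, 0.0, -16.7]
force: [0.5, 0.3, -0.1]
opening: 0.0007
gripper_force: 0.0
```

Run:
```python
from h import *
o=ctrl.get_obs();im=ctrl.snapshot('wrist')[...,::-1];cv2.imwrite('pics/w1.png',im)
K,E=campose('wrist',o);print(o['clock'],o['tool_pos'],o['orientation'],o['opening'],o['force'])
for P in([.5006,.2628,.06],[.4849,.1233,.06]):print(proj(K,E,P))
```

```text
1.9 [0.5013296  0.26245782 0.24807481] [ 1.79959051e+02  3.35263861e-02 -1.67151075e+01] 0.0006702381469915312 [ 0.52610585  0.25667092 -0.10882046]
[258.7406254  174.24412971]
[383.21262331 152.28926566]
```

View pics/w1.png

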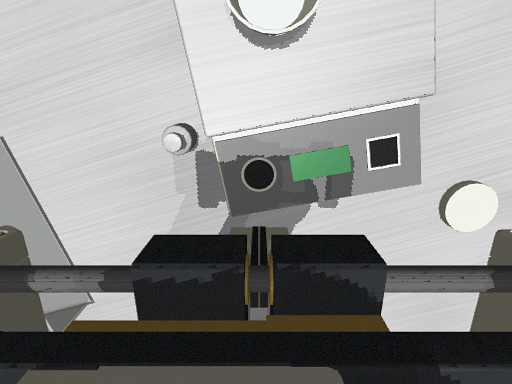

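The round window sits at (259,175), exactly where it was predicted, and the square one is far to the right. Next I lower by 143 mm and hold.

Emit:
{"fn": "apply_moves", "kwargs": {
  "targets": [
    {"travel": [0, 0, 25], "roll": 0, "jaw": 0},
    {"travel": [0, 0, 25], "roll": 0, "jaw": 0},
    {"travel": [0, 0, 25], "roll": 0, "jaw": 0},
    {"travel": [0, 0, 25], "roll": 0, "jaw": 0},
    {"travel": [0, 0, 18], "roll": 0, "jaw": 0},
    {"travel": [0, 0, 15], "roll": 0, "jaw": 0},
    {"travel": [0, 0, 10], "roll": 0, "jaw": 0},
    {"travel": [0, 0, 0], "roll": 0, "jaw": 0},
    {"travel": [0, 0, 0], "roll": 0, "jaw": 0},
    {"travel": [0, 0, 0], "roll": 0, "jaw": 0}
  ]
}}

```text
clock: 2.95
tool_pos: [0.5015, 0.2638, 0.1065]
orientation: [-179.9, -0.0, -16.6]
force: [0.2, -0.8, -0.3]
opening: 0.0008
gripper_force: 0.0
```

Run:
```python
from h import *
o=ctrl.get_obs();im=ctrl.snapshot('wrist')[...,::-1];cv2.imwrite('pics/w2.png',im)
K,E=campose('wrist',o);print(o['clock'],o['tool_pos'],o['force'])
print(proj(K,E,[.5006,.2628,.06]))
```

```text
2.95 [0.5014734  0.26384724 0.10648221] [ 0.24729383 -0.80421653 -0.26570405]
[261.09988342 225.18255636]
```

View pics/w2.png

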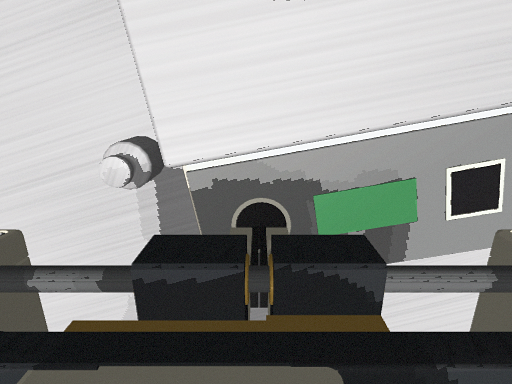

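The window's rim is centred near (261,228), in agreement with the prediction, and the fingertips are over it. Next comes the hold.

Emit:
{"fn": "apply_moves", "kwargs": {
  "targets": [
    {"travel": [0, 0, 0], "roll": 0, "jaw": 0},
    {"travel": [0, 0, 0], "roll": 0, "jaw": 0},
    {"travel": [0, 0, 0], "roll": 0, "jaw": 0},
    {"travel": [0, 0, 0], "roll": 0, "jaw": 0},
    {"travel": [0, 0, 0], "roll": 0, "jaw": 0},
    {"travel": [0, 0, 0], "roll": 0, "jaw": 0},
    {"travel": [0, 0, 0], "roll": 0, "jaw": 0},
    {"travel": [0, 0, 0], "roll": 0, "jaw": 0},
    {"travel": [0, 0, 0], "roll": 0, "jaw": 0},
    {"travel": [0, 0, 0], "roll": 0, "jaw": 0}
  ]
}}

```text
clock: 4.0
tool_pos: [0.5011, 0.2632, 0.1055]
orientation: [180.0, 0.0, -16.6]
force: [0.6, -0.6, 0.2]
opening: 0.0003
gripper_force: 0.0
```

Emit:
{"fn": "apply_moves", "kwargs": {
  "targets": [
    {"travel": [0, 0, 0], "roll": 0, "jaw": 0},
    {"travel": [0, 0, 0], "roll": 0, "jaw": 0},
    {"travel": [0, 0, 0], "roll": 0, "jaw": 0},
    {"travel": [0, 0, 0], "roll": 0, "jaw": 0},
    {"travel": [0, 0, 0], "roll": 0, "jaw": 0},
    {"travel": [0, 0, 0], "roll": 0, "jaw": 0},
    {"travel": [0, 0, 0], "roll": 0, "jaw": 0},
    {"travel": [0, 0, 0], "roll": 0, "jaw": 0},
    {"travel": [0, 0, 0], "roll": 0, "jaw": 0},
    {"travel": [0, 0, 0], "roll": 0, "jaw": 0}
  ]
}}

```text
clock: 5.0
tool_pos: [0.5011, 0.2632, 0.1056]
orientation: [180.0, 0.0, -16.6]
force: [-0.3, -0.2, 0.5]
opening: 0.0006
gripper_force: 0.0
```

Emit:
{"fn": "apply_moves", "kwargs": {
  "targets": [
    {"travel": [0, 0, 0], "roll": 0, "jaw": 0},
    {"travel": [0, 0, 0], "roll": 0, "jaw": 0},
    {"travel": [0, 0, 0], "roll": 0, "jaw": 0},
    {"travel": [0, 0, 0], "roll": 0, "jaw": 0},
    {"travel": [0, 0, -20], "roll": 0, "jaw": 0},
    {"travel": [0, 0, -25], "roll": 0, "jaw": 0},
    {"travel": [0, 0, -25], "roll": 0, "jaw": 0},
    {"travel": [0, 0, -25], "roll": 0, "jaw": 0},
    {"travel": [0, 0, -25], "roll": 0, "jaw": 0},
    {"travel": [0, 0, -20], "roll": 0, "jaw": 0}
  ]
}}

```text
clock: 6.0
tool_pos: [0.5013, 0.2633, 0.2472]
orientation: [-179.9, -0.0, -16.6]
force: [1.2, 0.3, -0.3]
opening: 0.0002
gripper_force: 0.0
```

Emit:
{"fn": "apply_moves", "kwargs": {
  "targets": [
    {"travel": [9, 24.5, 0], "roll": 0, "jaw": 0},
    {"travel": [9, 24.5, 0], "roll": 0, "jaw": 0},
    {"travel": [9, 24.5, 0], "roll": 0, "jaw": 0},
    {"travel": [9, 24.5, 0], "roll": 0, "jaw": 0},
    {"travel": [9, 24.5, 0], "roll": 0, "jaw": 0},
    {"travel": [9, 24.5, 0], "roll": 0, "jaw": 0},
    {"travel": [9, 24.5, 0], "roll": 0, "jaw": 0},
    {"travel": [9, 24.5, 0], "roll": 0, "jaw": 0},
    {"travel": [9, 24.5, 0], "roll": 0, "jaw": 0},
    {"travel": [9, 24.5, 0], "roll": 0, "jaw": 0}
  ]
}}

```text
clock: 7.0
tool_pos: [0.5172, 0.0017, 0.2457]
orientation: [-180.0, -0.0, -16.6]
force: [-0.6, -0.3, -1.2]
opening: 0.0004
gripper_force: 0.0
```

Emit:
{"fn": "apply_moves", "kwargs": {
  "targets": [
    {"travel": [9, 24.5, 0], "roll": 0, "jaw": 0},
    {"travel": [9, 24.5, 0], "roll": 0, "jaw": 0},
    {"travel": [9, 24.5, 0], "roll": 0, "jaw": 0},
    {"travel": [9, 24.5, 0], "roll": 0, "jaw": 0},
    {"travel": [9, 24.5, 0], "roll": 0, "jaw": 0},
    {"travel": [10, 24.5, 0], "roll": 0, "jaw": 0},
    {"travel": [10, 25, 0], "roll": 0, "jaw": 0},
    {"travel": [10, 25, 0], "roll": 0, "jaw": 0},
    {"travel": [0, 0, 0], "roll": 0, "jaw": 0},
    {"travel": [0, 0, 0], "roll": 0, "jaw": 0}
  ]
}}

```text
clock: 8.0
tool_pos: [0.5327, -0.208, 0.2452]
orientation: [180.0, 0.0, -16.7]
force: [-0.1, 0.7, -0.2]
opening: 0.0002
gripper_force: 0.0
```

Run:
```python
from h import *
o=ctrl.get_obs();im=ctrl.snapshot('wrist')[...,::-1];cv2.imwrite('pics/w3.png',im)
K,E=campose('wrist',o);print(o['clock'],o['tool_pos'],o['force']);np.savez('w3.npz',K=K,E=E)
cv2.imwrite('pics/w3c.png',cv2.resize(im[100:235,190:370],None,fx=4,fy=4,interpolation=2))
for z in(.04,.05,.06):print(proj(K,E,[.5331,-.2086,z]))
```

```text
8.0 [ 0.53268344 -0.2079596   0.24521808] [-0.13732566  0.68981188 -0.20545772]
[259.36518454 169.58061255]
[259.38453808 171.56502484]
[259.40500661 173.6637632 ]
```

View pics/w3c.png

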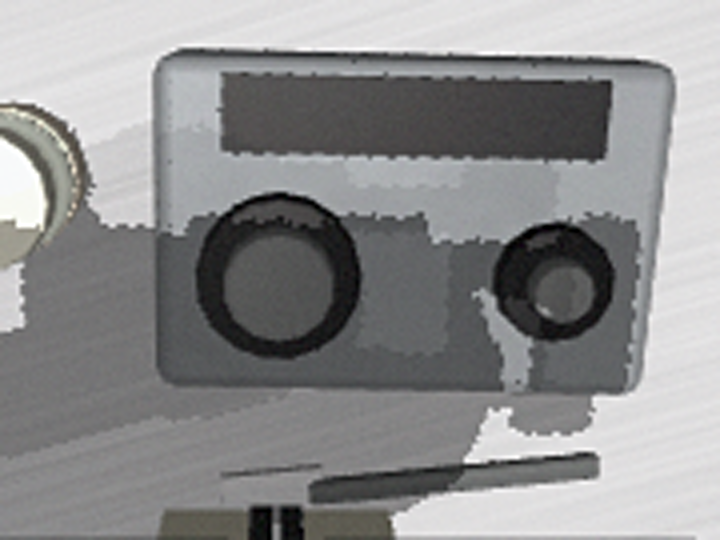

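The crop shows the large key's top disc at crop (278,286), which is pixel (259.1,171.1), about 28 px across, and the small key well to the right. I'll triangulate against the top view.

Run:
```python
from h import *
d=np.load('w3.npz');K,E=campose('top')
for u in((358.6,182.9),):
  for z in(.045,.05,.055,.06,.065):
    print(z,ray(K,E,u,z)[:2],ray(d['K'],d['E'],(259.1,171.1),z)[:2])
o=ctrl.get_obs();print(toolshift(o,[*ray(d['K'],d['E'],(259.1,171.1),.055)[:2],.1]))
```

```text
0.045 [ 0.53639708 -0.21341532] [ 0.53256888 -0.20810481]
0.05 [ 0.53567621 -0.21234857] [ 0.53372322 -0.20844303]
0.055 [ 0.53495534 -0.21128183] [ 0.53487756 -0.20878126]
0.06 [ 0.53423447 -0.21021508] [ 0.53603191 -0.20911949]
0.065 [ 0.5335136  -0.20914833] [ 0.53718625 -0.20945771]
[  2.48762715   0.71045489 145.39792195]
```

The key top is at about (0.535, -0.209, 0.056). I'll descend to about 2 cm above it, then approach slowly.

Emit:
{"fn": "apply_moves", "kwargs": {
  "targets": [
    {"travel": [3, 1, 25], "roll": 0, "jaw": 0},
    {"travel": [0, 0, 25], "roll": 0, "jaw": 0},
    {"travel": [0, 0, 25], "roll": 0, "jaw": 0},
    {"travel": [0, 0, 25], "roll": 0, "jaw": 0},
    {"travel": [0, 0, 25], "roll": 0, "jaw": 0},
    {"travel": [0, 0, 15], "roll": 0, "jaw": 0},
    {"travel": [0, 0, 7], "roll": 0, "jaw": 0},
    {"travel": [0, 0, 4], "roll": 0, "jaw": 0},
    {"travel": [0, 0, 0], "roll": 0, "jaw": 0},
    {"travel": [0, 0, 0], "roll": 0, "jaw": 0}
  ]
}}

```text
clock: 9.05
tool_pos: [0.5362, -0.2092, 0.0955]
orientation: [-180.0, -0.1, -16.6]
force: [0.1, -0.2, 0.1]
opening: 0.0004
gripper_force: 0.0
```

Run:
```python
from h import *
o=ctrl.get_obs();im=ctrl.snapshot('wrist')[...,::-1];cv2.imwrite('pics/w4.png',im)
K,E=campose('wrist',o);print(o['clock'],o['tool_pos'],o['force'],proj(K,E,[.5353,-.2092,.056]))
```

```text
9.05 [ 0.53617944 -0.20916868  0.09548844] [ 0.05378459 -0.2244895   0.09866395] [259.61846775 230.00547745]
```

View pics/w4.png

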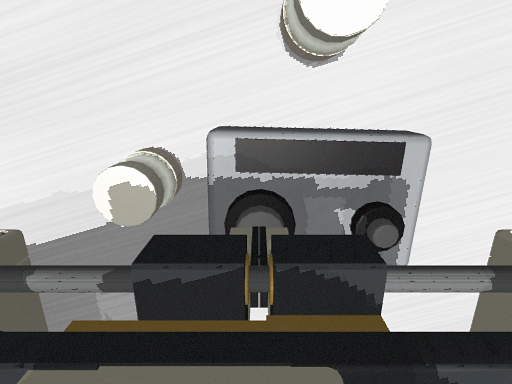

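The large key is centred at column 260 behind the fingertips, and the small key is at (383,230), well clear. Now the slow descent.

Emit:
{"fn": "apply_moves", "kwargs": {
  "targets": [
    {"travel": [0, 0, 4], "roll": 0, "jaw": 0},
    {"travel": [0, 0, 4], "roll": 0, "jaw": 0},
    {"travel": [0, 0, 3], "roll": 0, "jaw": 0},
    {"travel": [0, 0, 2], "roll": 0, "jaw": 0},
    {"travel": [0, 0, 2], "roll": 0, "jaw": 0},
    {"travel": [0, 0, 2], "roll": 0, "jaw": 0},
    {"travel": [0, 0, 0], "roll": 0, "jaw": 0},
    {"travel": [0, 0, 0], "roll": 0, "jaw": 0}
  ]
}}

```text
clock: 9.9
tool_pos: [0.5355, -0.2093, 0.0782]
orientation: [180.0, -0.0, -16.6]
force: [-2.0, 0.9, 9.4]
opening: 0.0008
gripper_force: 4.6
```

Emit:
{"fn": "apply_moves", "kwargs": {
  "targets": [
    {"travel": [0, 0, 1], "roll": 0, "jaw": 0},
    {"travel": [0, 0, 1], "roll": 0, "jaw": 0},
    {"travel": [0, 0, 1], "roll": 0, "jaw": 0},
    {"travel": [0, 0, 0], "roll": 0, "jaw": 0},
    {"travel": [0, 0, 0], "roll": 0, "jaw": 0}
  ]
}}

```text
clock: 10.4
tool_pos: [0.5357, -0.2094, 0.0778]
orientation: [180.0, -0.1, -16.5]
force: [-11.4, 6.4, 33.1]
opening: 0.0004
gripper_force: 16.0
```

The force has reached 33 N, so the tips are on a hard stop. I'll back off in steps: a pressed key should show spring force over about 6 mm.

Emit:
{"fn": "apply_moves", "kwargs": {
  "targets": [
    {"travel": [0, 0, -3], "roll": 0, "jaw": 0},
    {"travel": [0, 0, -1.5], "roll": 0, "jaw": 0},
    {"travel": [0, 0, 0], "roll": 0, "jaw": 0},
    {"travel": [0, 0, 0], "roll": 0, "jaw": 0}
  ]
}}

```text
clock: 10.8
tool_pos: [0.5355, -0.2093, 0.079]
orientation: [180.0, 0.0, -16.6]
force: [-1.4, 1.2, 4.2]
opening: 0.0004
gripper_force: 2.2
```

Emit:
{"fn": "apply_moves", "kwargs": {
  "targets": [
    {"travel": [0, 0, -2], "roll": 0, "jaw": 0},
    {"travel": [0, 0, 0], "roll": 0, "jaw": 0},
    {"travel": [0, 0, 0], "roll": 0, "jaw": 0}
  ]
}}

```text
clock: 11.1
tool_pos: [0.5355, -0.2093, 0.0809]
orientation: [180.0, 0.0, -16.6]
force: [-1.0, 0.4, 3.5]
opening: 0.0002
gripper_force: 1.6
```

Emit:
{"fn": "apply_moves", "kwargs": {
  "targets": [
    {"travel": [0, 0, -2], "roll": 0, "jaw": 0},
    {"travel": [0, 0, 0], "roll": 0, "jaw": 0},
    {"travel": [0, 0, 0], "roll": 0, "jaw": 0}
  ]
}}

```text
clock: 11.4
tool_pos: [0.5355, -0.2093, 0.083]
orientation: [180.0, -0.0, -16.6]
force: [-0.5, -0.7, 2.4]
opening: 0.0008
gripper_force: 1.0
```

Emit:
{"fn": "apply_moves", "kwargs": {
  "targets": [
    {"travel": [0, 0, -3], "roll": 0, "jaw": 0},
    {"travel": [0, 0, 0], "roll": 0, "jaw": 0},
    {"travel": [0, 0, 0], "roll": 0, "jaw": 0}
  ]
}}

```text
clock: 11.7
tool_pos: [0.5356, -0.2092, 0.086]
orientation: [-180.0, -0.0, -16.6]
force: [-0.9, -0.6, -0.7]
opening: 0.0004
gripper_force: 0.0
```

The force falls steadily from 4.2 to 3.5 to 2.4 to 0 N over about 6 mm, so the key was fully pressed and has sprung back. I'll retreat.

Emit:
{"fn": "apply_moves", "kwargs": {
  "targets": [
    {"travel": [0, 0, -15], "roll": 0, "jaw": 0},
    {"travel": [0, 0, -25], "roll": 0, "jaw": 0},
    {"travel": [0, 0, -25], "roll": 0, "jaw": 0},
    {"travel": [0, 0, -25], "roll": 0, "jaw": 0},
    {"travel": [0, 0, -25], "roll": 0, "jaw": 0},
    {"travel": [0, 0, -25], "roll": 0, "jaw": 0},
    {"travel": [0, 0, -15], "roll": 0, "jaw": 0},
    {"travel": [0, 0, 0], "roll": 0, "jaw": 0},
    {"travel": [0, 0, 0], "roll": 0, "jaw": 0},
    {"travel": [0, 0, 0], "roll": 0, "jaw": 0}
  ]
}}

```text
clock: 12.7
tool_pos: [0.5349, -0.2091, 0.2398]
orientation: [180.0, 0.1, -16.6]
force: [1.2, -0.4, 0.2]
opening: 0.0001
gripper_force: 0.0
```

Run:
```python
from h import *
o=ctrl.get_obs();print(o['clock'],o['tool_pos'],o['force']);print(ctrl.close_job())
```

```text
12.7 [ 0.53491404 -0.20911322  0.23982068] [ 1.22386036 -0.36279785  0.21294339]
the job is handed in; nothing more can be done
None
```

I held the fingertips about 2 cm above the round window for over 2 s with no contact, pressed the large key fully down and let it spring back, then raised the arm clear and handed the job in at 12.7 s; no verdict came back.

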